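# Tip the empty milk carton over and push it through the recycling flap

## Task

The blue milk carton is empty: tip it over (a push near its top does it) until it lies flat on its side on the counter, then push it lying down, without ever lifting it, through the yellow spring flap of the recycling bin at the far edge of the counter, so that it drops into the bin and the flap closes behind it. Leave the full white carton, the steel pitcher and the stack of cups standing where they are.

Things in the scene. Friction and masses are not known exactly. Their poses are not given: they have to be found in the camera images.
- carton_mid (a point): Centre of the empty blue carton with white panels (loose, 60 to 105 g), upright at the start: 70 x 70 mm square, body 190 mm tall, plus a white screw cap 28 mm wide, 12 mm high on top. The point is the centre of the 190 mm body, 95 mm above its underside; z is the long axis towards the cap, x and y are normal to the side faces. Lying, its centre is 35 mm above the counter.
- carton_top (a point): Middle of the blue carton's top face, 95 mm from its centre, axes as there. A push on a side face 140 to 180 mm above the counter, along the face's normal, topples it over the opposite bottom edge; its centre then lies about 130 mm farther that way.
- bin: Shallow grey recycling bin on legs, set against the counter's straight far edge, which runs along y and is the same for all starts; fixed during the job. Origin: middle of the mouth's width, at counter height, exactly on the counter's edge; +x points away from the robot into the bin, y along the edge. Inside it is x = 10 to 210 mm, y = -130 to 130 mm. The counter is level and clear up to the edge.
- bin_mouth (a point): Centre of the bin's mouth, 26 mm beyond the counter's edge, 47 mm above the counter; axes as the bin. The mouth is a slot 260 mm wide (along y), 95 mm high, its lintel 15 to 21 mm beyond the edge, under a flat clear hood whose top is 103 mm above the counter. Green cheeks stand at its ends, beyond the edge; 276 mm across over their solid part, 304 mm over the trim.
- bin_floor (a point): Middle of the bin's inner floor, 120 mm below the counter top. A carton lying along y, pushed on over the edge by its long side, tips in and drops by itself when its rear side has come to within about 10 mm of the edge.
- flap (a joint): Angle of the yellow spring flap that fills the mouth (250 mm wide, 88 mm high, 20 g): 0 hangs shut, grows as it swings inward and up, to 1.5. Hinged along y at its top edge, 26 mm beyond the counter's edge and 93 mm above the counter; it opens inward only, a light spring (less than 0.3 N at its lower edge) shuts it.
- full_carton_mid (a point): Centre of the full white carton with yellow panels and red cap (loose, 0.95 kg, not to be disturbed): 70 x 70 mm, 190 mm tall plus a 12 mm cap; the point is 95 mm above the counter, z along its height.
- pitcher_mid (a point): Centre of the steel milk pitcher (loose, not to be disturbed): round, 84 mm across, 110 mm tall, with a handle on its own +y side that stands out about 35 mm; the point is on its axis 55 mm above the counter, z up.
- cups_mid (a point): Centre of the upright stack of paper cups (loose, not to be disturbed): round, 82 mm across, 160 mm tall; the point is on its axis 80 mm above the counter, z up.
Things that resemble listed ones, but are neither listed nor needed, are in the scene too. There is more than one size of the part that bears carton_mid; the job needs the smallest.

How it is judged:
By the outcome, as a careful person would: the job done as asked, in the order asked, and still so for the second after the job is handed in, with the robot touching nothing.
It also fails if it takes over 72 s, if anything falls off the work surface, if the arm or the gripper's body presses on something with over 40 N, if the wrist force passes 120 N, or if a joint passes its speed limit or range.

## Robot

A 6-joint arm with a two-finger parallel gripper is mounted at the origin on the work surface. World frame = base frame: x ahead of the robot, y to its left, z up, the work surface at z = 0. Lengths are in mm, angles in degrees, forces in N, time in s.
With the tool pointing down it reaches from about 300 to 850 mm from the base axis. Payload 4.2 kg.
Tool frame: the origin (TCP) lies at the very end of the fingers, on their centre line; the grasp point (between the pads) lies 19 mm behind it (env.grasp_offset is the distance from the TCP to the grasp point, in mm); z points along the fingers, y is the line along which they close (so a half turn about z gives the same grasp; the last joint's range is limited). The gripper opens to 91 mm and grips with 3 to 60 N. Pads are 32 mm wide; open, the fingers measure 118 mm over their backs; the gripper's body (76 mm by 178 mm) begins 60 mm behind the grasp point.
Start: joints at [61.994, 18.312, 89.639, -0, 72.044, -1.146], TCP at [259.799, 512.979, 213.976] pointing down, gripper open.
Joint ranges: [-177.97, 177.97], [-48.28, 115.42], [12.27, 149.76], [-77.06, 257.06], [2.81, 150.46], [-146.56, 146.56]. Speed limits (degrees/s): [147.25, 147.25, 180, 180, 180, 180].

## Interface

Orientations are given as [roll, pitch, yaw] about the fixed x, y, z axes, in that order (R = Rz(yaw) Ry(pitch) Rx(roll)).
In Python, from workcell import env gives the robot as it stands. The module is installed in compiled form; this text tells all that it offers.
- The arm moves only by the tool send_rows, never from a script. Its argument "motion" is a list of rows, each an object of numbers: "tx", "ty", "tz": the shift along the tool's x, y, z in units of 500 mm (1.0 is 500 mm); "rx", "ry", "rz": the turn, a rotation vector about the tool's x, y, z in units of 30 degrees (1.0 is 30 degrees); "gripper": the closure, from -1 (fully open) to 1 (shut). In form: [{"tx": .., "ty": .., "tz": .., "rx": .., "ry": .., "rz": .., "gripper": ..}, ...]. A call has 1 to 12 rows; each row shifts and turns the commanded pose from where the row before left it, along the tool's axes as they then stand; what a row does not reach is not made up. A row lasts 1/8 s, in which the tool goes at most 62.5 mm and 10.7 degrees, less where a joint would pass 70% of its speed; a pose out of reach is approached as far as the arm can. A call with a number of a shift or a turn outside -1 to 1 is refused whole. A call with a gripper value outside its range is refused whole. The fingers move at their own pace and stop on an object; "grip_force" is the grip in N (left out, the last holds). Time passes only in rows, so rows that do not move let the fingers close. It gives the time, the measured TCP pose, the force, the opening and the grip force at its end, in the units of the state.
- env.state(): the state, without advancing time (a new reading comes with each control period).
- env.grab_frame(name): name is "side" or "top" or "wrist"; returns a dict with "frame" (420x560x3 uint8, red, green, blue), "vertical_fov" (degrees; the focal length in pixels is half the picture's height over the tangent of half this angle, whatever the lens; pixels are square), "cx", "cy" (the principal point, pixels), "rvec" (rotation vector, rad) and "tvec" (3), from world to camera coordinates, as OpenCV has them; the wrist camera has in their place "T_tool_cam" (4x4, takes a point from camera to tool coordinates, whose origin is the TCP and whose axes are the flange's). Camera axes: x right, y down, z forward; pixel columns grow to the right and rows downward; lengths in mm; the calibration is good to about 2 mm. A picture is of the moment at which its call begins: read the wrist's pose just before it. There is no depth.
- env.job_done(): hands the job in; it is judged then, once.
The state is a dict: "time_s": time; "qpos": joint angles; "qvel": joint speeds; "effort": joint torques, N m; "ee_pos": TCP position; "ee_rot": TCP orientation; "force": force on the tool from outside, world axes, zero at the start; "torque": the same for the moment, N m; "gripper_width": finger opening in mm; "gripper_force": force on a finger pad.
Only numpy, scipy, OpenCV 4.12 (cv2) and the standard library are available. Lean on these libraries where they do the work, as an engineer would, in place of code of your own. Each camera call takes 0.05 s, during which the arm holds its last target. There are 200 camera calls.

## Working session

There is one attempt and no reset: what is moved stays moved. The work goes in short steps, Python scripts to look and compute and a tool call to move; the robot and the scene stay as the last step left them, time stands still between calls to the robot, and variables do not carry over. Pictures are saved under pics/ and viewed, at most 10 in all, crops included, and the job is handed in when it is done.

Besides the shell and the picture viewer there is one more tool, called after "Emit:" by a JSON object that holds its "op" and its "data", one argument or row to a line. send_rows: Moves the arm, as the interface text tells. Shifts and turns lie within -1 to 1; 1 stands for 500 mm of shift or 30 degrees of turn. Its arguments: {"type":"object","properties":{"motion":{"type":"array"},"grip_force":{"type":"number"}},"required":["motion"]}

```bash
mkdir -p pics; cat > h.py <<'E'
import numpy as np, cv2
from workcell import env
def cam(n):
    f=env.grab_frame(n); I=f["frame"]; h=I.shape[0]
    fl=h/2/np.tan(np.radians(f["vertical_fov"])/2)
    K=np.array([[fl,0,f["cx"]],[0,fl,f["cy"]],[0,0,1]])
    R=cv2.Rodrigues(np.array(f["rvec"],float))[0]; t=np.array(f["tvec"],float).ravel()
    return I,K,R,t
def ray(c,uv,z):
    I,K,R,t=c; o=-R.T@t; d=R.T@np.linalg.inv(K)@np.array([uv[0],uv[1],1.])
    return o+d*(z-o[2])/d[2]
def proj(c,P):
    I,K,R,t=c; q=K@(R@np.array(P,float)+t); return q[:2]/q[2]
def save(I,n,s=1.0): cv2.imwrite("pics/"+n,cv2.resize(I[:,:,::-1],None,fx=s,fy=s))
E
python3 - <<'E'
from h import *
for n in ("top","side"):
    c=cam(n); save(c[0],n+"0.png",1.4); print(n,-c[2].T@c[3],c[1][0,0],c[2][2])
s=env.state(); print(s["ee_pos"],s["ee_rot"],s["time_s"])
E
```

```text
top [ 427.94108189  -51.85569384 1121.88010284] 431.25171622771603 [ 0.17918516 -0.03313825 -0.9832571 ]
side [843.74310248 697.00599522 728.25053111] 395.1111702299821 [-0.21930822 -0.74684087 -0.62779982]
[259.58220189 512.56510721 213.21063087] [-1.79909983e+02 -2.23901488e-03  1.53135483e+02] 0.1
```

View pics/top0.png

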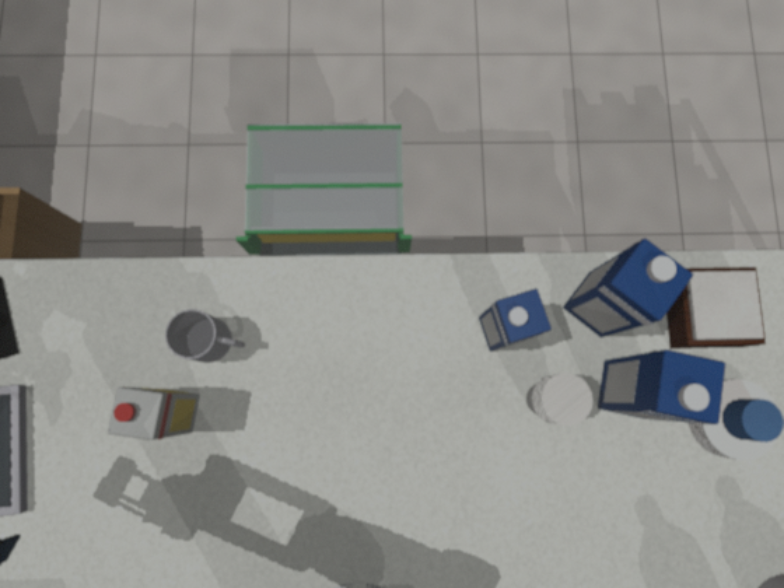

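View pics/side0.png

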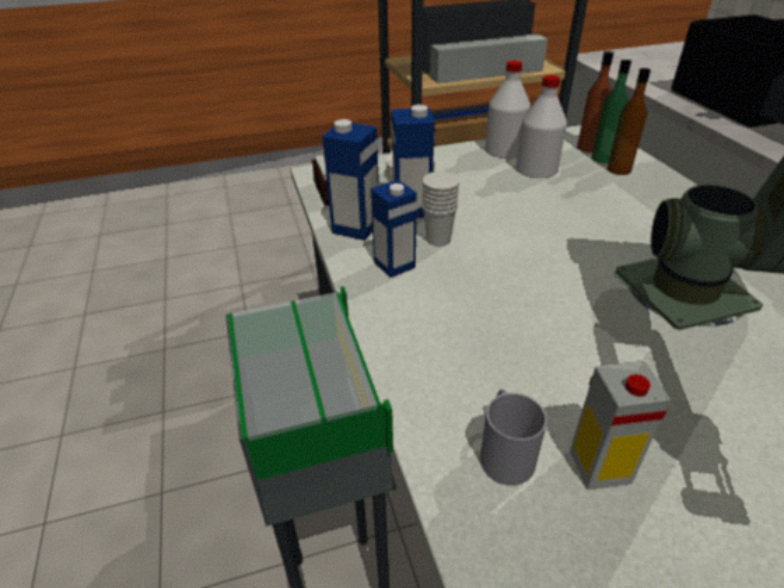

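The top view shows the small blue carton at (515,317), with the cups at (563,398) below it. The bin mouth spans about (248..402, 240), the pitcher is at (200,335) and the full carton at (150,413). The side view agrees, with the small carton at (395,228). Next I'll measure these.

```bash
python3 - <<'E'
from h import *
t=cam("top"); s=cam("side"); k=1.4
def P(c,u,v,z): return ray(c,(u/k,v/k),z).round(1)
I=t[0]; hsv=cv2.cvtColor(I,cv2.COLOR_RGB2HSV)
w=((hsv[...,1]<90)&(hsv[...,2]>120)).astype(np.uint8)
# cap & cap side
sub=w[212:238,360:380]; m=cv2.connectedComponentsWithStats(sub)
print("caps",m[2][1:],m[3][1:]+[360,212])
for st,c in zip(m[2][1:],m[3][1:]): print(ray(t,c+[360,212],202).round(1))
print("cap side ray",P(s,397,189,202))
# blue top face
b=((hsv[...,0]>100)&(hsv[...,0]<130)&(hsv[...,1]>110)).astype(np.uint8)
n,l,st,ce=cv2.connectedComponentsWithStats(b)
i=[j for j in range(1,n) if st[j,4]>200 and abs(ce[j]-[371,226]).max()<15]
print(st[i],ce[i])
sI=cv2.cvtColor(s[0],cv2.COLOR_RGB2HSV)
g=lambda h,n:((h[...,0]>50)&(h[...,0]<80)&(h[...,1]>120)).astype(np.uint8)
G=g(hsv,0); ys,xs=np.nonzero(G); print("green",xs.min(),xs.max(),ys.min(),ys.max())
for y in range(160,184): 
    r=np.nonzero(G[y])[0]
    if len(r): print(y,r.min(),r.max(),len(r),ray(t,(r.min(),y),103).round(0)[:2],ray(t,(r.max(),y),103).round(0)[:2])
print("edge",[P(t,u,v,0) for u,v in((110,258),(450,253),(540,252))])
print("cups",P(t,562,398,80),P(t,563,397,160),P(s,440,180,160),P(s,438,240,0))
print("pitch",P(t,191,335,110),P(s,515,415,110)); print("full",P(t,124,412,202),P(s,638,384,202))
c1=cv2.resize(I[195:260,330:420],None,fx=7,fy=7,interpolation=cv2.INTER_CUBIC)[:,:,::-1]
cv2.imwrite("pics/c1.png",c1)
E
```

```text
caps [[  0   0   2   1   2]
 [  3   7  14  14 158]] [[360.5        212.        ]
 [369.82911392 225.38607595]]
[ 579.9 -241.8  202. ]
[ 550.2 -260.6  202. ]
cap side ray [ 549.2 -252.6  202. ]
[[355 208  38  36 684]] [[374.48830409 225.26754386]]Traceback (most recent call last):
  File "<stdin>", line 18, in <module>
    return umr_minimum(a, axis, None, out, keepdims, initial, where)
ValueError: zero-size array to reduction operation minimum which has no identity
```

```bash
python3 - <<'E'
from h import *
t=cam("top"); s=cam("side"); k=1.4
def P(c,u,v,z): return ray(c,(u/k,v/k),z).round(0)
I=t[0].astype(int)
print(I[173,176:182])
G=(I[...,1]-I[...,0]>40)&(I[...,1]-I[...,2]>20)
for y in range(160,184): 
    r=np.nonzero(G[y,150:310])[0]+150
    if len(r)>2: print(y,r.min(),r.max(),len(r),ray(t,(r.min(),y),103).round(0)[:2],ray(t,(r.max(),y),103).round(0)[:2])
print("edge",[P(t,u,v,0) for u,v in((110,258),(450,253),(540,252))])
print("cups",P(t,563,397,160),P(s,440,180,160),P(s,438,240,0))
print("pitch",P(t,191,335,110),P(s,515,415,110)); print("full",P(t,124,412,202),P(s,638,384,202))
for nm,c,(x0,x1,y0,y1) in(("a",t,(330,420,195,300)),("b",s,(255,345,115,220))):
    cv2.imwrite(f"pics/{nm}.png",cv2.resize(c[0][y0:y1,x0:x1],None,fx=4.4,fy=4.4,interpolation=cv2.INTER_CUBIC)[:,:,::-1])
cv2.imwrite("pics/ab.png",np.hstack([cv2.imread("pics/a.png"),cv2.imread("pics/b.png")]))
E
```

```text
[[53 72 54]
 [48 67 51]
 [49 66 52]
 [51 69 55]
 [48 66 51]
 [51 67 52]]
164 224 286 61 [720.  66.] [718. -85.]
165 176 286 93 [719. 182.] [715. -85.]
166 176 190 11 [716. 182.] [716. 148.]
168 176 292 8 [711. 182.] [ 708. -100.]
169 172 292 12 [709. 191.] [705. -99.]
170 169 291 11 [706. 198.] [703. -97.]
171 170 176 7 [704. 196.] [704. 182.]
edge [array([698., 459.,   0.]), array([ 700., -183.,    0.]), array([ 700., -356.,    0.])]
cups [ 425. -335.  160.] [ 423. -338.  160.] [ 420. -341.    0.]
pitch [539. 267. 110.] [541. 268. 110.]
full [416. 331. 202.] [417. 335. 202.]
```

View pics/ab.png

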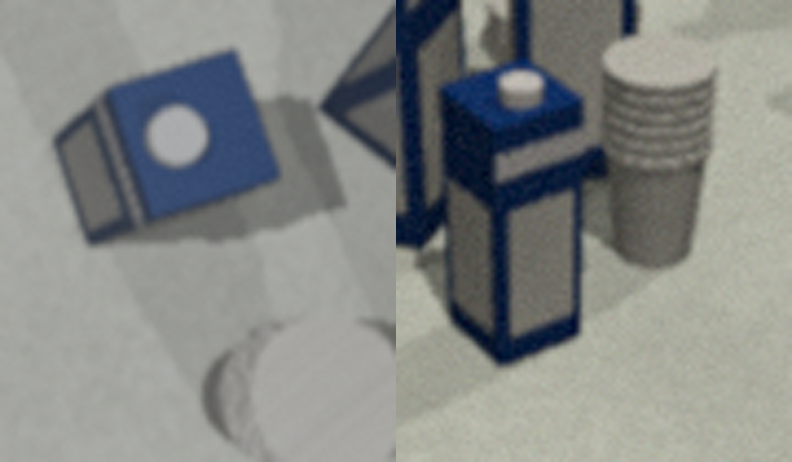

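The small carton's top face corners are at (104,94), (236,50), (279,180) and (152,219) in the left crop, with the cap at (177,136). It is turned about 18°, and the big carton is close by on the right.

```bash
python3 - <<'E'
from h import *
t=cam("top"); s=cam("side")
A=lambda u,v:(330+(u+.5)/4.4-.5,195+(v+.5)/4.4-.5); B=lambda u,v:(255+(u-396+.5)/4.4-.5,115+(v+.5)/4.4-.5)
tc=np.array([ray(t,A(*p),190) for p in((104,94),(236,50),(279,180),(152,219))])
sc=np.array([ray(s,B(*p),190) for p in((443,88),(497,135),(582,100),(522,62))])
for q in(tc,sc): print(q.round(0)[:,:2].tolist(),q.mean(0).round(1),[round(np.linalg.norm(q[i]-q[i-1])) for i in range(4)])
print("bot top",[ray(t,A(*p),0).round(0)[:2] for p in((57,140),(90,243))])
print("bot side",[ray(s,B(*p),0).round(0)[:2] for p in((452,318),(504,363),(580,330))])
d=tc[1]-tc[0]; print("yaw face normal",np.degrees(np.arctan2(d[1],d[0])))
d=tc[3]-tc[2]; print(np.degrees(np.arctan2(d[1],d[0])))
k=1.4
print("big base corners",[ray(t,(u/k,v/k),0).round(0)[:2] for u,v in((566,306),(603,335))])
for z in(240,260,280,300): print(z,"capdiff",ray(t,(663/k,268/k),z+12).round(0)[:2],ray(s,(343/k,126/k),z+12).round(0)[:2],"corners",[ray(t,(u/k,v/k),z).round(0)[:2].tolist() for u,v in((612,278),(643,240),(691,278),(659,314))])
E
```

```text
[[573.0, -228.0], [595.0, -296.0], [529.0, -313.0], [510.0, -249.0]] [ 551.7 -271.3  190. ] [66, 71, 68, 67]
[[591.0, -293.0], [576.0, -223.0], [511.0, -249.0], [532.0, -312.0]] [ 552.5 -269.2  190. ] [62, 72, 70, 66]
bot top [array([ 575., -234.]), array([ 514., -251.])]
bot side [array([ 590., -303.]), array([ 570., -239.]), array([ 506., -260.])]
yaw face normal -72.50944128902078
105.81796022521732
big base corners [array([ 594., -399.]), array([ 538., -466.])]
240 capdiff [ 612. -472.] [ 602. -482.] corners [[600.0, -398.0], [658.0, -451.0], [598.0, -519.0], [544.0, -464.0]]
260 capdiff [ 607. -462.] [ 613. -432.] corners [[596.0, -390.0], [653.0, -442.0], [594.0, -508.0], [541.0, -455.0]]
280 capdiff [ 603. -452.] [ 623. -383.] corners [[592.0, -382.0], [648.0, -433.0], [590.0, -498.0], [539.0, -446.0]]
300 capdiff [ 599. -443.] [ 633. -333.] corners [[588.0, -374.0], [643.0, -424.0], [587.0, -487.0], [536.0, -436.0]]
```

Carton centre is about (551,-270) and the push normal is 107° in yaw. The big carton stands behind with about 95 mm of gap. The bin centre is at y≈49 and the edge at x≈700. I'll raise the tool, turn it and go behind the carton.

Emit:
{"op": "send_rows", "data": {
  "motion": [
    {"tz":-0.04,"rz":0.309,"gripper":0.34},
    {"tz":-0.04,"rz":0.309,"gripper":0.34},
    {"tz":-0.04,"rz":0.309,"gripper":0.34},
    {"tz":-0.04,"rz":0.309,"gripper":0.34},
    {"tz":-0.04,"rz":0.309,"gripper":0.34},
    {"tx":-0.1,"ty":0.006,"gripper":0.34},
    {"tx":-0.1,"ty":0.006,"gripper":0.34},
    {"tx":-0.1,"ty":0.006,"gripper":0.34},
    {"tx":-0.1,"ty":0.006,"gripper":0.34},
    {"tx":-0.1,"ty":0.006,"gripper":0.34},
    {"tx":-0.1,"ty":0.006,"gripper":0.34},
    {"tx":-0.1,"ty":0.006,"gripper":0.34}
  ]
}}

```text
invalid input at $.motion[0]: expected keys tx, ty, tz, rx, ry, rz, gripper
```

Emit:
{"op": "send_rows", "data": {
  "motion": [
    {"tx":-0.1,"ty":0.006,"gripper":0.34},
    {"tx":-0.1,"ty":0.006,"gripper":0.34},
    {"tx":-0.1,"ty":0.006,"gripper":0.34},
    {"tx":-0.1,"ty":0.006,"gripper":0.34},
    {"tx":-0.1,"ty":0.006,"gripper":0.34},
    {"tx":-0.1,"ty":0.006,"gripper":0.34},
    {"tx":-0.1,"ty":0.006,"gripper":0.34},
    {"tx":-0.1,"ty":0.006,"gripper":0.34},
    {"tx":-0.1,"ty":0.006,"gripper":0.34},
    {"tx":-0.1,"ty":0.006,"gripper":0.34},
    {"gripper":0.34},
    {"gripper":0.34}
  ]
}}

```text
invalid input at $.motion[0]: expected keys tx, ty, tz, rx, ry, rz, gripper
```

All seven keys are needed.

Emit:
{"op": "send_rows", "data": {
  "motion": [
    {"tx":0,"ty":0,"tz":-0.04,"rx":0,"ry":0,"rz":0.309,"gripper":0.34},
    {"tx":0,"ty":0,"tz":-0.04,"rx":0,"ry":0,"rz":0.309,"gripper":0.34},
    {"tx":0,"ty":0,"tz":-0.04,"rx":0,"ry":0,"rz":0.309,"gripper":0.34},
    {"tx":0,"ty":0,"tz":-0.04,"rx":0,"ry":0,"rz":0.309,"gripper":0.34},
    {"tx":0,"ty":0,"tz":-0.04,"rx":0,"ry":0,"rz":0.309,"gripper":0.34},
    {"tx":-0.1,"ty":0.006,"tz":0,"rx":0,"ry":0,"rz":0,"gripper":0.34},
    {"tx":-0.1,"ty":0.006,"tz":0,"rx":0,"ry":0,"rz":0,"gripper":0.34},
    {"tx":-0.1,"ty":0.006,"tz":0,"rx":0,"ry":0,"rz":0,"gripper":0.34},
    {"tx":-0.1,"ty":0.006,"tz":0,"rx":0,"ry":0,"rz":0,"gripper":0.34},
    {"tx":-0.1,"ty":0.006,"tz":0,"rx":0,"ry":0,"rz":0,"gripper":0.34},
    {"tx":-0.1,"ty":0.006,"tz":0,"rx":0,"ry":0,"rz":0,"gripper":0.34},
    {"tx":-0.1,"ty":0.006,"tz":0,"rx":0,"ry":0,"rz":0,"gripper":0.34}
  ]
}}

```text
time_s: 1.9
ee_pos: [381.3, 182.4, 314.1]
ee_rot: [179.9, -0.0, 106.8]
force: [0.6, 0.8, -0.4]
gripper_width: 30.2
gripper_force: 0.0
```

Emit:
{"op": "send_rows", "data": {
  "motion": [
    {"tx":-0.1,"ty":0.006,"tz":0,"rx":0,"ry":0,"rz":0,"gripper":0.34},
    {"tx":-0.1,"ty":0.006,"tz":0,"rx":0,"ry":0,"rz":0,"gripper":0.34},
    {"tx":-0.1,"ty":0.006,"tz":0,"rx":0,"ry":0,"rz":0,"gripper":0.34},
    {"tx":-0.1,"ty":0.006,"tz":0,"rx":0,"ry":0,"rz":0,"gripper":0.34},
    {"tx":-0.1,"ty":0.006,"tz":0,"rx":0,"ry":0,"rz":0,"gripper":0.34},
    {"tx":-0.1,"ty":0.006,"tz":0,"rx":0,"ry":0,"rz":0,"gripper":0.34},
    {"tx":-0.1,"ty":0.006,"tz":0,"rx":0,"ry":0,"rz":0,"gripper":0.34},
    {"tx":-0.1,"ty":0.006,"tz":0,"rx":0,"ry":0,"rz":0,"gripper":0.34},
    {"tx":-0.1,"ty":0.006,"tz":0,"rx":0,"ry":0,"rz":0,"gripper":0.34},
    {"tx":-0.1,"ty":0.006,"tz":0,"rx":0,"ry":0,"rz":0,"gripper":0.34},
    {"tx":-0.1,"ty":0.006,"tz":0,"rx":0,"ry":0,"rz":0,"gripper":0.34},
    {"tx":0,"ty":0,"tz":0,"rx":0,"ry":0,"rz":0,"gripper":0.34}
  ]
}}

```text
time_s: 3.4
ee_pos: [571.8, -336.1, 311.9]
ee_rot: [-179.9, -0.1, 106.6]
force: [0.2, -0.0, -0.7]
gripper_width: 30.0
gripper_force: 0.0
```

Emit:
{"op": "send_rows", "data": {
  "motion": [
    {"tx":-0.016,"ty":0,"tz":0.06,"rx":0,"ry":0,"rz":0,"gripper":0.34},
    {"tx":0,"ty":0,"tz":0.06,"rx":0,"ry":0,"rz":0,"gripper":0.34},
    {"tx":0,"ty":0,"tz":0.06,"rx":0,"ry":0,"rz":0,"gripper":0.34},
    {"tx":0,"ty":0,"tz":0.06,"rx":0,"ry":0,"rz":0,"gripper":0.34},
    {"tx":0,"ty":0,"tz":0.05,"rx":0,"ry":0,"rz":0,"gripper":0.34},
    {"tx":0,"ty":0,"tz":0,"rx":0,"ry":0,"rz":0,"gripper":0.34}
  ]
}}

```text
time_s: 4.15
ee_pos: [572.5, -338.9, 167.2]
ee_rot: [-179.8, -0.2, 106.8]
force: [-0.8, 0.6, 0.9]
gripper_width: 30.3
gripper_force: 0.0
```

```bash
python3 - <<'E'
from h import *
a=cam("top")[0][150:350,250:530];b=cam("side")[0][60:260,180:460]
save(np.hstack([a,b]),"p1.png",1.42)
E
```

```text
(no output)
```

View pics/p1.png

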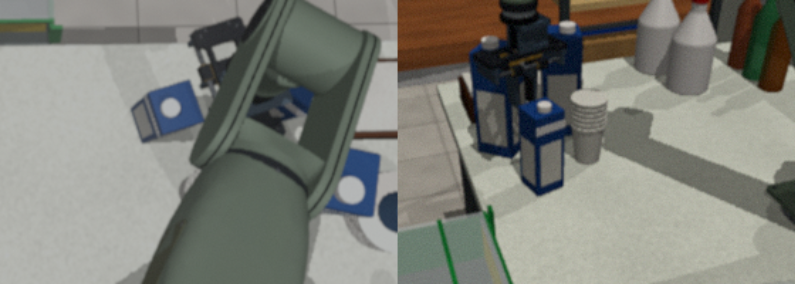

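The fingers stand behind the carton (left crop about (235,80)) and clear of the big cartons and cups. I'll push slowly.

Emit:
{"op": "send_rows", "data": {
  "motion": [
    {"tx":0.02,"ty":0,"tz":0,"rx":0,"ry":0,"rz":0,"gripper":0.34},
    {"tx":0.02,"ty":0,"tz":0,"rx":0,"ry":0,"rz":0,"gripper":0.34},
    {"tx":0.02,"ty":0,"tz":0,"rx":0,"ry":0,"rz":0,"gripper":0.34},
    {"tx":0.02,"ty":0,"tz":0,"rx":0,"ry":0,"rz":0,"gripper":0.34},
    {"tx":0.02,"ty":0,"tz":0,"rx":0,"ry":0,"rz":0,"gripper":0.34},
    {"tx":0.02,"ty":0,"tz":0,"rx":0,"ry":0,"rz":0,"gripper":0.34},
    {"tx":0.02,"ty":0,"tz":0,"rx":0,"ry":0,"rz":0,"gripper":0.34},
    {"tx":0.02,"ty":0,"tz":0,"rx":0,"ry":0,"rz":0,"gripper":0.34},
    {"tx":0.02,"ty":0,"tz":0,"rx":0,"ry":0,"rz":0,"gripper":0.34},
    {"tx":0.02,"ty":0,"tz":0,"rx":0,"ry":0,"rz":0,"gripper":0.34},
    {"tx":0,"ty":0,"tz":0,"rx":0,"ry":0,"rz":0,"gripper":0.34},
    {"tx":0,"ty":0,"tz":0,"rx":0,"ry":0,"rz":0,"gripper":0.34}
  ]
}}

```text
time_s: 5.75
ee_pos: [545.1, -245.1, 169.0]
ee_rot: [180.0, 0.0, 106.8]
force: [-0.1, -0.7, 0.4]
gripper_width: 30.3
gripper_force: 0.0
```

```bash
python3 - <<'E'
from h import *
a=cam("top")[0][150:350,150:430];b=cam("side")[0][80:280,180:460]
save(np.hstack([a,b]),"p2.png",1.42)
E
```

```text
(no output)
```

View pics/p2.png

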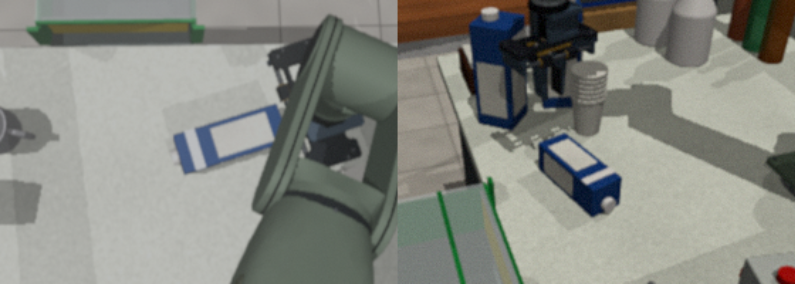

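The carton lies flat. In the left crop its cap end is at (182,153) and its long edges run up and to the right. I'll measure its pose.

```bash
python3 - <<'E'
from h import *
t=cam("top"); s=cam("side"); f=1.42
A=lambda u,v:(150+u/f,150+v/f); B=lambda u,v:(180+(u-397.5)/f,80+v/f)
for n,p in(("capL",(175,133)),("capR",(186,173)),("edgeL",(272,107))): print(n,ray(t,A(*p),70).round(0))
for n,p in(("side: far-left top",(540,140)),("far-right",(583,134)),("cap R",(619,177)),("cap L",(596,191))): print(n,ray(s,B(*p),70).round(0))
E
```

```text
capL [527. -51.  70.]
capR [458. -69.  70.]
edgeL [ 569. -220.   70.]
side: far-left top [ 566. -235.   70.]
far-right [ 473. -228.   70.]
cap R [460. -68.  70.]
cap L [517. -43.  70.]
```

Emit:
{"op": "send_rows", "data": {
  "motion": [
    {"tx":-0.035,"ty":0.012,"tz":0,"rx":0,"ry":0,"rz":0,"gripper":0.34},
    {"tx":-0.035,"ty":0.012,"tz":0,"rx":0,"ry":0,"rz":0,"gripper":0.34},
    {"tx":0,"ty":0,"tz":0.05,"rx":0,"ry":0,"rz":0,"gripper":0.34},
    {"tx":0,"ty":0,"tz":0.05,"rx":0,"ry":0,"rz":0,"gripper":0.34},
    {"tx":0,"ty":0,"tz":0.05,"rx":0,"ry":0,"rz":0,"gripper":0.34},
    {"tx":0,"ty":0,"tz":0.05,"rx":0,"ry":0,"rz":0,"gripper":0.34},
    {"tx":0,"ty":0,"tz":0.05,"rx":0,"ry":0,"rz":0,"gripper":0.34},
    {"tx":0,"ty":0,"tz":0.03,"rx":0,"ry":0,"rz":0,"gripper":0.34},
    {"tx":0,"ty":0,"tz":0,"rx":0,"ry":0,"rz":0,"gripper":0.34}
  ]
}}

```text
time_s: 7.08
ee_pos: [565.9, -274.8, 27.9]
ee_rot: [-179.9, -0.1, 106.8]
force: [-0.4, -0.1, -0.3]
gripper_width: 30.0
gripper_force: 0.0
```

Emit:
{"op": "send_rows", "data": {
  "motion": [
    {"tx":0.02,"ty":0,"tz":0,"rx":0,"ry":0,"rz":0.04,"gripper":0.34},
    {"tx":0.02,"ty":0,"tz":0,"rx":0,"ry":0,"rz":0.04,"gripper":0.34},
    {"tx":0.02,"ty":0,"tz":0,"rx":0,"ry":0,"rz":0,"gripper":0.34},
    {"tx":0.02,"ty":0,"tz":0,"rx":0,"ry":0,"rz":0.027,"gripper":0.34},
    {"tx":0.02,"ty":0,"tz":0,"rx":0,"ry":0,"rz":0.027,"gripper":0.34},
    {"tx":0.02,"ty":0,"tz":0,"rx":0,"ry":0,"rz":0.027,"gripper":0.34},
    {"tx":0.02,"ty":0,"tz":0,"rx":0,"ry":0,"rz":0.027,"gripper":0.34},
    {"tx":0.02,"ty":0,"tz":0,"rx":0,"ry":0,"rz":0.027,"gripper":0.34},
    {"tx":0.02,"ty":0,"tz":0,"rx":0,"ry":0,"rz":0.027,"gripper":0.34},
    {"tx":0.02,"ty":0,"tz":0,"rx":0,"ry":0,"rz":0.027,"gripper":0.34},
    {"tx":0.02,"ty":0,"tz":0,"rx":0,"ry":0,"rz":0.027,"gripper":0.34},
    {"tx":0.02,"ty":0,"tz":0,"rx":0,"ry":0,"rz":0.027,"gripper":0.34}
  ]
}}

```text
time_s: 8.57
ee_pos: [540.9, -157.2, 28.9]
ee_rot: [180.0, -0.0, 97.0]
force: [-0.0, -1.4, 1.8]
gripper_width: 30.2
gripper_force: 0.5
```

```bash
python3 - <<'E'
from h import *
a=cam("top")[0][150:350,130:410];b=cam("side")[0][130:330,180:460]
save(np.hstack([a,b]),"p3.png",1.42)
E
```

```text
(no output)
```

View pics/p3.png

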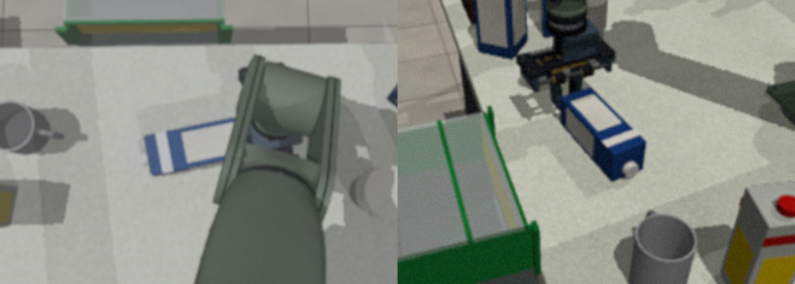

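Emit:
{"op": "send_rows", "data": {
  "motion": [
    {"tx":0.02,"ty":0,"tz":0,"rx":0,"ry":0,"rz":0.027,"gripper":0.34},
    {"tx":0.02,"ty":0,"tz":0,"rx":0,"ry":0,"rz":0.027,"gripper":0.34},
    {"tx":0.02,"ty":0,"tz":0,"rx":0,"ry":0,"rz":0.027,"gripper":0.34},
    {"tx":0.02,"ty":0,"tz":0,"rx":0,"ry":0,"rz":0.027,"gripper":0.34},
    {"tx":0.02,"ty":0,"tz":0,"rx":0,"ry":0,"rz":0.027,"gripper":0.34},
    {"tx":0.02,"ty":0,"tz":0,"rx":0,"ry":0,"rz":0.027,"gripper":0.34},
    {"tx":0.02,"ty":0,"tz":0,"rx":0,"ry":0,"rz":0.027,"gripper":0.34},
    {"tx":0.015,"ty":0,"tz":0,"rx":0,"ry":0,"rz":0.027,"gripper":0.34},
    {"tx":0,"ty":0,"tz":0,"rx":0,"ry":0,"rz":0,"gripper":0.34}
  ]
}}

```text
time_s: 9.8
ee_pos: [535.2, -80.1, 29.0]
ee_rot: [180.0, -0.0, 90.7]
force: [-0.5, -0.4, -0.6]
gripper_width: 29.8
gripper_force: 0.0
```

Emit:
{"op": "send_rows", "data": {
  "motion": [
    {"tx":0.02,"ty":0,"tz":0,"rx":0,"ry":0,"rz":0,"gripper":0.34},
    {"tx":0,"ty":0,"tz":0,"rx":0,"ry":0,"rz":0,"gripper":0.34},
    {"tx":-0.06,"ty":0,"tz":0,"rx":0,"ry":0,"rz":0,"gripper":0.34},
    {"tx":-0.02,"ty":0,"tz":-0.1,"rx":0,"ry":0,"rz":0,"gripper":0.34},
    {"tx":0,"ty":0,"tz":-0.1,"rx":0,"ry":0,"rz":0,"gripper":0.34},
    {"tx":0,"ty":0,"tz":-0.1,"rx":0,"ry":0,"rz":0,"gripper":0},
    {"tx":0.08,"ty":-0.05,"tz":0,"rx":0,"ry":0,"rz":0,"gripper":-1},
    {"tx":0.08,"ty":-0.05,"tz":0,"rx":0,"ry":0,"rz":0,"gripper":-1},
    {"tx":0.08,"ty":-0.05,"tz":0,"rx":0,"ry":0,"rz":0,"gripper":-1},
    {"tx":0.08,"ty":-0.06,"tz":0,"rx":0,"ry":0,"rz":0,"gripper":-1},
    {"tx":0,"ty":0,"tz":0,"rx":0,"ry":0,"rz":0,"gripper":-1}
  ]
}}

```text
time_s: 11.18
ee_pos: [426.7, 49.8, 179.0]
ee_rot: [-180.0, -0.0, 90.8]
force: [0.2, -1.5, 0.1]
gripper_width: 86.9
gripper_force: 0.0
```

Emit:
{"op": "send_rows", "data": {
  "motion": [
    {"tx":0,"ty":0,"tz":0,"rx":0,"ry":0,"rz":0.336,"gripper":-1},
    {"tx":0,"ty":0,"tz":0,"rx":0,"ry":0,"rz":0.336,"gripper":-1},
    {"tx":0,"ty":0,"tz":0,"rx":0,"ry":0,"rz":0.336,"gripper":-1},
    {"tx":0,"ty":0,"tz":0,"rx":0,"ry":0,"rz":0.336,"gripper":-1},
    {"tx":0,"ty":0,"tz":0,"rx":0,"ry":0,"rz":0.336,"gripper":-1},
    {"tx":0,"ty":0,"tz":0,"rx":0,"ry":0,"rz":0.336,"gripper":-1},
    {"tx":0,"ty":0,"tz":0,"rx":0,"ry":0,"rz":0.336,"gripper":-1},
    {"tx":0,"ty":0,"tz":0,"rx":0,"ry":0,"rz":0.336,"gripper":-1},
    {"tx":0,"ty":0,"tz":0,"rx":0,"ry":0,"rz":0.336,"gripper":-1},
    {"tx":0,"ty":0,"tz":0,"rx":0,"ry":0,"rz":0,"gripper":-1}
  ]
}}

```text
time_s: 12.42
ee_pos: [429.5, 47.5, 179.0]
ee_rot: [180.0, -0.0, -0.0]
force: [0.8, -0.6, -0.2]
gripper_width: 91.3
gripper_force: 0.0
```

```bash
python3 - <<'E'
from h import *
t=cam("top");s=cam("side");np.savez("m.npz",t=t[0],s=s[0])
a=t[0][130:330,60:340];b=s[0][180:380,150:430]
save(np.hstack([a,b]),"p4.png",1.42)
E
```

```text
(no output)
```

View pics/p4.png

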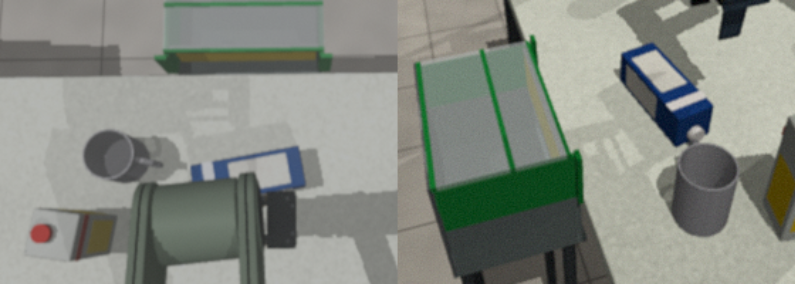

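The carton is yawed about 9°. In the left crop its far edge runs from (192,165) to (298,148), and the near corner at the bottom end is (303,187).

```bash
python3 - <<'E'
from h import *
t=cam("top");s=cam("side"); f=1.42
A=lambda u,v:(60+u/f,130+v/f); B=lambda u,v:(150+(u-397.5)/f,180+v/f)
for n,p in(("capfar",(192,165)),("botfar",(298,148)),("botnear",(303,187))): print(n,ray(t,A(*p),70).round(0))
for n,p in(("botfar",(622,54)),("botnear",(654,44)),("capfar",(675,117)),("capnear",(712,102))): print(n,ray(s,B(*p),70).round(0))
print("handle",ray(t,A(158,160),70).round(0),ray(t,A(158,160),40).round(0))
print("hood front",ray(t,A(164,51),103).round(0),ray(t,A(323,48),103).round(0))
for p in((156,64),(331,62)): print(ray(t,A(*p),80).round(0),ray(t,A(*p),103).round(0))
for p in((580,152),(533,38)): print("sidecheek top",ray(s,B(*p),103).round(0))
E
```

```text
capfar [524. 138.  70.]
botfar [550. -43.  70.]
botnear [483. -51.  70.]
botfar [551. -39.  70.]
botnear [484. -47.  70.]
capfar [525. 136.  70.]
capnear [453. 124.  70.]
handle [533. 196.  70.] [536. 203.  40.]
hood front [716. 183. 103.] [718. -89. 103.]
[700. 202.  80.] [694. 196. 103.]
[ 699. -103.   80.] [ 693. -102.  103.]
sidecheek top [699. 186. 103.]
sidecheek top [703. -94. 103.]
```

Emit:
{"op": "send_rows", "data": {
  "motion": [
    {"tx":-0.03,"ty":0.006,"tz":0,"rx":0,"ry":0,"rz":0,"gripper":-1},
    {"tx":0,"ty":0,"tz":0.08,"rx":0,"ry":0,"rz":0,"gripper":-1},
    {"tx":0,"ty":0,"tz":0.08,"rx":0,"ry":0,"rz":0,"gripper":-1},
    {"tx":0,"ty":0,"tz":0.08,"rx":0,"ry":0,"rz":0,"gripper":-1},
    {"tx":0,"ty":0,"tz":0.05,"rx":0,"ry":0,"rz":0,"gripper":-1},
    {"tx":0,"ty":0,"tz":0,"rx":0,"ry":0,"rz":0,"gripper":-1}
  ]
}}

```text
time_s: 13.38
ee_pos: [411.4, 45.0, 32.8]
ee_rot: [180.0, 0.3, -0.1]
force: [0.2, -0.5, -0.1]
gripper_width: 91.2
gripper_force: 0.0
```

Emit:
{"op": "send_rows", "data": {
  "motion": [
    {"tx":0.02,"ty":0,"tz":0,"rx":0,"ry":0,"rz":0,"gripper":-1},
    {"tx":0.02,"ty":0,"tz":0,"rx":0,"ry":0,"rz":0,"gripper":-1},
    {"tx":0.02,"ty":0,"tz":0,"rx":0,"ry":0,"rz":0,"gripper":-1},
    {"tx":0.02,"ty":0,"tz":0,"rx":0,"ry":0,"rz":0,"gripper":-1},
    {"tx":0.02,"ty":0,"tz":0,"rx":0,"ry":0,"rz":0,"gripper":-1},
    {"tx":0.02,"ty":0,"tz":0,"rx":0,"ry":0,"rz":0,"gripper":-1},
    {"tx":0.02,"ty":0,"tz":0,"rx":0,"ry":0,"rz":0,"gripper":-1},
    {"tx":0.02,"ty":0,"tz":0,"rx":0,"ry":0,"rz":0,"gripper":-1},
    {"tx":0.02,"ty":0,"tz":0,"rx":0,"ry":0,"rz":0,"gripper":-1},
    {"tx":0.02,"ty":0,"tz":0,"rx":0,"ry":0,"rz":0,"gripper":-1},
    {"tx":0.02,"ty":0,"tz":0,"rx":0,"ry":0,"rz":0,"gripper":-1},
    {"tx":0,"ty":0,"tz":0,"rx":0,"ry":0,"rz":0,"gripper":-1}
  ]
}}

```text
time_s: 14.88
ee_pos: [524.9, 45.1, 34.0]
ee_rot: [-180.0, -0.1, -0.1]
force: [-0.4, -0.4, 0.3]
gripper_width: 91.2
gripper_force: 0.0
```

```bash
python3 - <<'E'
from h import *
t=cam("top");s=cam("side")
a=t[0][130:330,60:340];b=s[0][180:380,150:430]
save(np.hstack([a,b]),"p5.png",1.42)
E
```

```text
(no output)
```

View pics/p5.png

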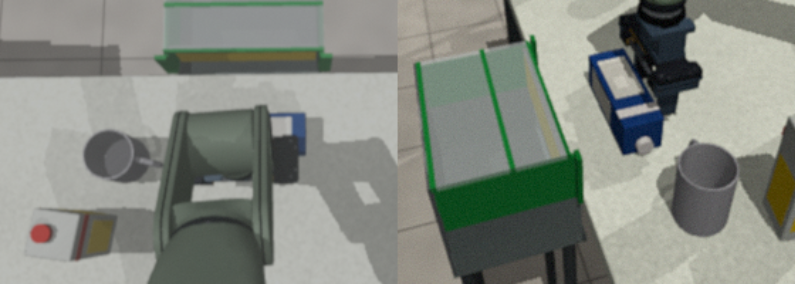

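The carton is square, with its bottom end at about (300,130) in the left crop, in line with the mouth. I'll push on.

Emit:
{"op": "send_rows", "data": {
  "motion": [
    {"tx":0.02,"ty":0,"tz":-0.004,"rx":0,"ry":0,"rz":0,"gripper":-1},
    {"tx":0.02,"ty":0,"tz":-0.004,"rx":0,"ry":0,"rz":0,"gripper":-1},
    {"tx":0.02,"ty":0,"tz":0,"rx":0,"ry":0,"rz":0,"gripper":-1},
    {"tx":0.02,"ty":0,"tz":0,"rx":0,"ry":0,"rz":0,"gripper":-1},
    {"tx":0.02,"ty":0,"tz":0,"rx":0,"ry":0,"rz":0,"gripper":-1},
    {"tx":0.02,"ty":0,"tz":0,"rx":0,"ry":0,"rz":0,"gripper":-1},
    {"tx":0.02,"ty":0,"tz":0,"rx":0,"ry":0,"rz":0,"gripper":-1},
    {"tx":0.02,"ty":0,"tz":0,"rx":0,"ry":0,"rz":0,"gripper":-1},
    {"tx":0,"ty":0,"tz":0,"rx":0,"ry":0,"rz":0,"gripper":-1}
  ]
}}

```text
time_s: 16.1
ee_pos: [604.7, 44.9, 37.9]
ee_rot: [-180.0, -0.0, -0.1]
force: [-0.7, 0.3, -0.3]
gripper_width: 91.2
gripper_force: 0.0
```

```bash
python3 - <<'E'
from h import *
t=cam("top");s=cam("side")
a=t[0][100:300,100:380];b=s[0][180:380,150:430]
save(np.hstack([a,b]),"p6.png",1.42)
E
```

```text
(no output)
```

View pics/p6.png

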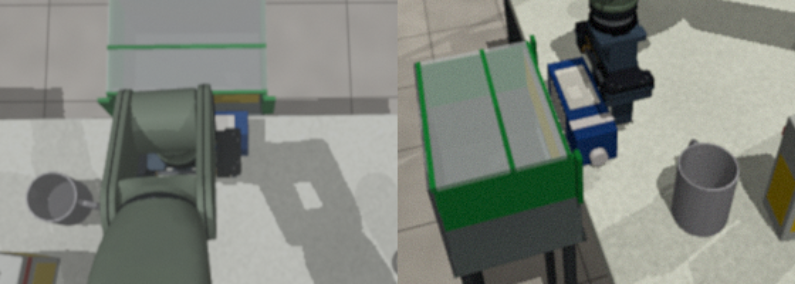

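The carton is at the edge. In the right crop the cap is at (598,156), just short of the near cheek at (577,150). I'll check the y clearance numerically.

```bash
python3 - <<'E'
from h import *
t=cam("top");s=cam("side"); f=1.42
A=lambda u,v:(100+u/f,100+v/f); B=lambda u,v:(150+(u-397.5)/f,180+v/f)
print("bot far/near",ray(t,A(248,112),70).round(0),ray(t,A(248,153),70).round(0))
print("cap",ray(s,B(598,157),35).round(0),"top corners",[ray(s,B(*p),70).round(0) for p in((570,131),(613,121),(550,68))])
for p in((99,99),(273,97)): print("trim",ray(t,A(*p),80).round(0))
E
```

```text
bot far/near [689. -57.  70.] [616. -56.  70.]
cap [660. 149.  35.] top corners [array([694., 113.,  70.]), array([623., 114.,  70.]), array([686., -42.,  70.])]
trim [713. 202.  80.]
trim [ 713. -101.   80.]
```

Margins are about 24 mm on the bottom side and 31 mm on the cap side, so I'll push it through.

Emit:
{"op": "send_rows", "data": {
  "motion": [
    {"tx":0.02,"ty":0,"tz":0,"rx":0,"ry":0,"rz":0,"gripper":-1},
    {"tx":0.02,"ty":0,"tz":0,"rx":0,"ry":0,"rz":0,"gripper":-1},
    {"tx":0.02,"ty":0,"tz":0,"rx":0,"ry":0,"rz":0,"gripper":-1},
    {"tx":0.02,"ty":0,"tz":0,"rx":0,"ry":0,"rz":0,"gripper":-1},
    {"tx":0.02,"ty":0,"tz":0,"rx":0,"ry":0,"rz":0,"gripper":-1},
    {"tx":0.02,"ty":0,"tz":0,"rx":0,"ry":0,"rz":0,"gripper":-1},
    {"tx":0.02,"ty":0,"tz":0,"rx":0,"ry":0,"rz":0,"gripper":-1},
    {"tx":0.01,"ty":0,"tz":0,"rx":0,"ry":0,"rz":0,"gripper":-1},
    {"tx":0.01,"ty":0,"tz":0,"rx":0,"ry":0,"rz":0,"gripper":-1},
    {"tx":0,"ty":0,"tz":0,"rx":0,"ry":0,"rz":0,"gripper":-1},
    {"tx":0,"ty":0,"tz":0,"rx":0,"ry":0,"rz":0,"gripper":-1},
    {"tx":0,"ty":0,"tz":0,"rx":0,"ry":0,"rz":0,"gripper":-1}
  ]
}}

```text
time_s: 17.8
ee_pos: [683.5, 44.8, 38.0]
ee_rot: [-180.0, 0.0, -0.1]
force: [-0.9, -0.5, -0.4]
gripper_width: 91.3
gripper_force: 0.0
```

```bash
cat > blue.py <<'E'
from h import *
for n in("top","side"):
    c=cam(n); h=cv2.cvtColor(c[0],cv2.COLOR_RGB2HSV)
    b=((h[...,0]>100)&(h[...,0]<130)&(h[...,1]>90)).astype(np.uint8)
    k,l,st,ce=cv2.connectedComponentsWithStats(b)
    print(n,[(st[j].tolist(),ce[j].round().tolist()) for j in range(1,k) if st[j,4]>25])
    y=((h[...,0]>15)&(h[...,0]<32)&(h[...,1]>60)).astype(np.uint8)
    if n=="top": print("yellow flap px",y[160:180,175:295].sum(), "rows",y[160:180,175:295].sum(1))
E
python3 blue.py
```

```text
top [([428, 171, 66, 59, 1801], [460.0, 201.0]), ([408, 205, 49, 33, 202], [434.0, 219.0]), ([431, 251, 86, 51, 2297], [482.0, 274.0]), ([517, 286, 42, 29, 963], [538.0, 300.0])]
yellow flap px 72 rows [ 0  0  0  0  0  0  1 15 14 14 15 13  0  0  0  0  0  0  0  0]
side [([231, 88, 33, 34, 387], [242.0, 100.0]), ([233, 129, 15, 39, 121], [238.0, 153.0]), ([249, 204, 20, 12, 33], [258.0, 210.0]), ([277, 206, 11, 16, 42], [281.0, 212.0]), ([264, 217, 11, 15, 51], [269.0, 223.0]), ([273, 222, 10, 15, 45], [278.0, 229.0]), ([280, 249, 10, 9, 33], [285.0, 253.0]), ([262, 253, 15, 11, 33], [269.0, 259.0]), ([272, 256, 10, 10, 31], [276.0, 261.0]), ([269, 265, 13, 10, 38], [274.0, 270.0])]
```

```bash
python3 - <<'E'
from h import *
s=cam("side")
for P in((735,41,35),(760,41,-50),(810,41,-85)): print(P,[proj(s,np.add(P,(0,d,0))).round() for d in(-95,0,107)])
print("tcp fingers",proj(s,(683,45,38)),proj(s,(683,45,100)))
save(s[0][170:320,200:400],"p7.png",4)
E
```

```text
(735, 41, 35) [array([239., 239.]), array([247., 265.]), array([259., 299.])]
(760, 41, -50) [array([232., 264.]), array([240., 290.]), array([250., 325.])]
(810, 41, -85) [array([215., 277.]), array([222., 304.]), array([230., 339.])]
tcp fingers [268.4873355  260.08893291] [267.59380862 241.33915322]
```

View pics/p7.png

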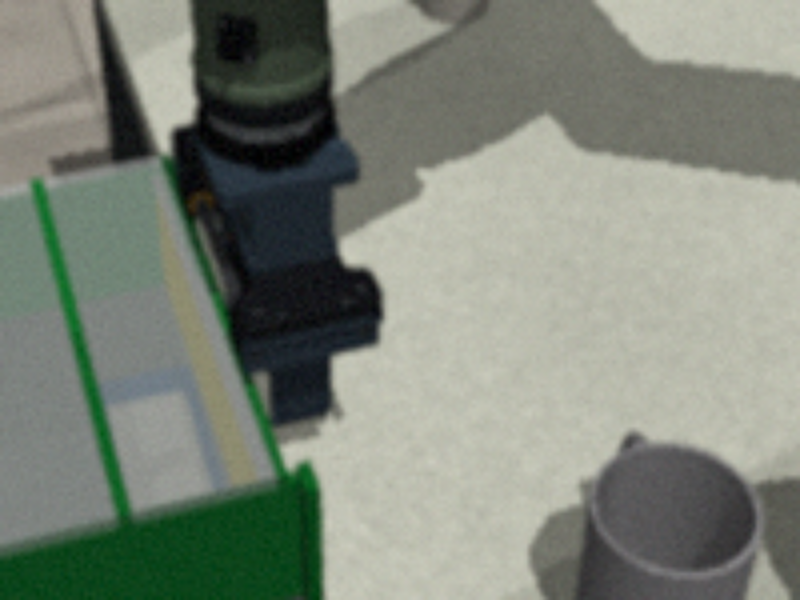

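The carton shows through the hood inside the bin at (160,430), and the yellow flap hangs shut along (200,350). I'll back off and let things settle.

Emit:
{"op": "send_rows", "data": {
  "motion": [
    {"tx":-0.04,"ty":0,"tz":0,"rx":0,"ry":0,"rz":0,"gripper":-1},
    {"tx":-0.08,"ty":0,"tz":0,"rx":0,"ry":0,"rz":0,"gripper":-1},
    {"tx":-0.08,"ty":0,"tz":-0.05,"rx":0,"ry":0,"rz":0,"gripper":-1},
    {"tx":-0.08,"ty":0,"tz":-0.08,"rx":0,"ry":0,"rz":0,"gripper":-1},
    {"tx":0,"ty":0,"tz":-0.08,"rx":0,"ry":0,"rz":0,"gripper":-1},
    {"tx":0,"ty":0,"tz":-0.08,"rx":0,"ry":0,"rz":0,"gripper":-1},
    {"tx":0,"ty":0,"tz":0,"rx":0,"ry":0,"rz":0,"gripper":-1},
    {"tx":0,"ty":0,"tz":0,"rx":0,"ry":0,"rz":0,"gripper":-1},
    {"tx":0,"ty":0,"tz":0,"rx":0,"ry":0,"rz":0,"gripper":-1},
    {"tx":0,"ty":0,"tz":0,"rx":0,"ry":0,"rz":0,"gripper":-1}
  ]
}}

```text
time_s: 19.2
ee_pos: [543.2, 45.0, 181.7]
ee_rot: [180.0, 0.1, -0.1]
force: [-0.5, 0.6, 0.7]
gripper_width: 91.3
gripper_force: 0.0
```

```bash
python3 -c "
from workcell import env
print(env.job_done())"
```

```text
the job is handed in; nothing more can be done
None
```

I tipped the blue carton over and pushed it lying down through the flap into the bin. The last picture showed it inside with the flap shut. I never touched the full carton, pitcher or cups, and I handed the job in at about 19 s; no verdict came back.

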